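Clamp a control module in the board holder

TASK

Take the control module out of its leaning stand and stand it upright on its lower edge, fully down in the slot of the board holder. Then slide the holder's jaw along so that it pushes the module home against the end stop, until the jaw's sprung pad is clearly pushed in, about half way, and keeps the module clamped there once you let go; do it gently, without ramming the module, and leave the other things on the bench alone.

Things in the scene. Friction and masses are not known exactly. Their poses are not given: they have to be found in the camera images.
- module: Control module: green circuit board in a black carrier frame, a slab 10 mm thick (its x), 110 mm long (y), 100 mm high (z), 0.16 to 0.26 kg. Origin: centre of its lower edge. It starts in the stand, its z leaning 0.4 rad from vertical to the stand's +x (upper edge away from the robot). Grip its two faces (along x) near the upper edge. Either face may look either way in the holder.
- stand: Grey leaning stand, fixed, base 130 x 110 mm, origin underneath. Its slot runs along its y and leans 0.4 rad from vertical to its +x; slot floor 22 mm above the bench at the origin. Draw the module out along the lean. The wall under the module reaches 54 mm up it from its lower edge, the wall behind it 35 mm; above them its faces are free.
- holder: Board holder, fixed: aluminium bed 100 mm (x) by 370 mm (y), origin at the centre of its underside. A dark steel end stop (block 64 mm wide, top 95 mm above the bench) stands across the slot near the +y end. The stop's face, looking to -y, lies anywhere between y = 120 and 150 mm: it is set anew each time and not measured, so see it or feel it.
- slot (a point): Point on the floor of the holder's slot, 13 mm above the bench, at the holder's y = 33 mm, axes as the holder's. The straight slot runs along y, 12.5 mm wide, rims 35 mm above the bench (22 mm deep). With the module's centre put down here it is clear of both the stop and the jaw.
- jaw: Sliding jaw (steel carriage) of the holder, origin on the plane of the bench below its handle, axes as the holder's. It slides only along the holder's y: origin at y = -155 to -125 mm at the start, can go to -15 mm. It drags with about 10 N of friction and stays where it is left, holding its pad's push.
- jaw_handle (a point): Centre of the jaw's handle, a black upright bar 16 mm (x) by 24 mm (y), 100 mm above the bench, bar from 80 to 118 mm. Grip it across x from above.
- jaw_pad (a point): Middle of the face of the jaw's round rubber pad (28 mm diameter) when sprung out: 75 mm to +y of the jaw's origin, 65 mm above the bench; fixed to the carriage, it does not move with the pad. The pad sits on a spring plunger: gives from 2 N, plus 600 N/m, to 8 N fully in after 10 mm, then solid. Pushing the jaw takes about 10 N, and about 15 N in all with the pad half in.
- tray: Bystander: open blue plastic parts tray, 120 x 160 x 35 mm, origin under its centre.
- driver: Bystander: electric screwdriver lying on the bench, 36 mm thick and 240 mm long along its y, origin under its body.
- jar: Bystander: small jar, 48 mm diameter, 70 mm tall, origin under its centre.
Things that resemble listed ones, but are neither listed nor needed, are in the scene too. There is more than one size of the module; the job needs the largest.

How it is judged:
By the outcome, as a careful person would: the job done as asked, in the order asked, and still so for the second after the job is handed in, with the robot touching nothing.
It also fails if it takes over 61 s, if anything falls off the work surface, if the arm or the gripper's body presses on something with over 40 N, if the wrist force passes 120 N, or if a joint passes its speed limit or range.

ROBOT

A 6-joint arm with a two-finger parallel gripper is mounted at the origin on the work surface. World frame = base frame: x ahead of the robot, y to its left, z up, the work surface at z = 0. Lengths are in m, angles in rad, forces in N, time in s.
With the tool pointing down it reaches from about 0.375 to 0.9 m from the base axis. Payload 3.1 kg.
Tool frame: the origin (TCP) lies at the very end of the fingers, on their centre line; the grasp point (between the pads) lies 19 mm behind it; z points along the fingers, y is the line along which they close (so a half turn about z gives the same grasp; the last joint's range is limited). The gripper opens to 85 mm and grips with 20 to 120 N. Pads are 22 mm wide; open, the fingers measure 114 mm over their backs; the gripper's body (76 mm by 85 mm) begins 54 mm behind the grasp point. The pads swing forward as they close: fully open they stand 13 mm farther back than shut.
Start: joints at [1.042, 0.527, 1.433, -0, 1.181, -0.178], TCP at [0.215, 0.587, 0.231] pointing down, gripper open.
Joint ranges: [-3.08, 3.08], [-0.75, 2.2], [0.22, 2.44], [-1.43, 4.57], [0, 2.65], [-2.85, 2.85]. Speed limits (rad/s): [2.79, 2.79, 3.14, 3.14, 3.14, 3.14].

INTERFACE

Orientations are given as a unit quaternion [x, y, z, w].
In Python, from station import manip, vision gives the robot as it stands.
- The arm moves only by the tool drive_tool, never from a script. Its argument "deltas" is a list that holds one entry, the list of rows, each a list of 4 numbers: the shift along the tool's x, y, z in mm, then the turn about the tool's z in rad. A call has 1 to 5 rows; each row is the pose to reach, as a shift and turn from the pose commanded when the call began, along the tool's axes at that moment; what a row does not reach only later rows make up. A row lasts 1/12 s, in which the tool goes at most 41.7 mm and 7.16 degrees, less where a joint would pass 70% of its speed; a pose out of reach is approached as far as the arm can. A call with a gripper value outside its range is refused whole. "jaw" is the finger opening in mm, from 0 to 85.4, set as the call begins (left out, the last holds). The fingers move at their own pace and stop on an object; "force" is the grip in N (left out, the last holds). Time passes only in rows, so rows that repeat a pose let the fingers close. It gives the time, the measured TCP pose, the force, the opening and the grip force at its end, in the units of the state.
- manip.sense(): the state, without advancing time (a new reading comes with each control period).
- vision.snapshot(name): name is "scene" or "side" or "wrist"; returns the picture (384x512x3 uint8, red, green, blue); there is no depth.
- vision.camera_model(name): a dict with "camera_matrix" (3x3 intrinsics, pixels), "rvec" (rotation vector, rad) and "tvec" (3), from world to camera coordinates, as OpenCV has them. Camera axes: x right, y down, z forward; pixel columns grow to the right and rows downward; lengths in m; the calibration is good to about 2 mm. A picture is of the moment at which its call begins: read the wrist's pose just before it. camera_model takes no time and is no camera call; for the wrist camera it gives the pose at the moment of the call.
- manip.sign_off(): hands the job in; it is judged then, once.
The state is a dict: "t": time; "q": joint angles; "qd": joint speeds; "tau": joint torques, N m; "tcp_pos": TCP position; "tool_rot": TCP orientation; "force": force on the tool from outside, world axes, zero at the start; "ft_torque": the same for the moment, N m; "finger_gap": opening from 0.0 (shut) to 1.0 (fully open); "gripper_force": force on a finger pad.
Only numpy, scipy, OpenCV 4.12 (cv2) and the standard library are available. Lean on these libraries where they do the work, as an engineer would, in place of code of your own. Each camera call takes 0.05 s, during which the arm holds its last target. There are 200 camera calls.

## Working session

There is one attempt and no reset: what is moved stays moved. The work goes in short steps, Python scripts to look and compute and a tool call to move; the robot and the scene stay as the last step left them, time stands still between calls to the robot, and variables do not carry over. Pictures are saved under pics/ and viewed, at most 10 in all, crops included, and the job is handed in when it is done.

Besides the shell and the picture viewer there is one more tool, called after "Call:" in YAML: its name, and indented under it one key for each argument. drive_tool: Moves the arm, as the interface text tells. Its arguments: {"type":"object","properties":{"deltas":{"type":"array"},"jaw":{"type":"number"},"force":{"type":"number"}},"required":["deltas"]}

```bash
mkdir -p pics; ls; cat > h.py <<'E'
import numpy as np, cv2
from station import manip, vision
from scipy.spatial.transform import Rotation as R
def cam(n):
    c=vision.camera_model(n); K=np.array(c['camera_matrix']);rv=np.array(c['rvec'],float);t=np.array(c['tvec'],float).ravel()
    return K,rv,t
def onz(n,uv,z,c=None):
    K,rv,t=c or cam(n); Rm=cv2.Rodrigues(rv)[0]
    d=Rm.T@np.linalg.inv(K)@np.array([uv[0],uv[1],1.]); o=-Rm.T@t
    return o+d*(z-o[2])/d[2]
def proj(n,P,c=None):
    K,rv,t=c or cam(n); return cv2.projectPoints(np.array(P,float).reshape(-1,1,3),rv,t,K,None)[0].reshape(-1,2)
def snap(n,f):
    im=np.array(vision.snapshot(n)); cv2.imwrite('pics/'+f+'.png',im[:,:,::-1]); return im
E
python3 - <<'E'
from h import *
for n in ['scene','side','wrist']:
    im=snap(n,n+'0')
    K,rv,t=cam(n);print(n,K[0,0],(-cv2.Rodrigues(rv)[0].T@t).round(3))
s=manip.sense();print(s)
a=cv2.imread('pics/scene0.png');cv2.imwrite('pics/scene0b.png',cv2.resize(a,(800,600),interpolation=cv2.INTER_CUBIC))
a=cv2.imread('pics/side0.png');cv2.imwrite('pics/side0b.png',cv2.resize(a,(800,600),interpolation=cv2.INTER_CUBIC))
E
```

```text
pics
scene 452.9130526150115 [1.148 0.08  0.853]
side 466.38889851644757 [ 0.247 -0.674  0.918]
wrist 337.75148309352454 [0.141 0.615 0.373]
{'t': 0.15, 'q': array([ 1.04150719e+00,  5.28246321e-01,  1.43362227e+00, -1.41250431e-05,
        1.18139266e+00, -1.78513130e-01]), 'qd': array([-1.04920687e-03, -1.11037197e-03, -3.85330356e-03, -3.91162888e-05,
        3.40152577e-04, -7.22473664e-04]), 'tau': array([ 1.17195694e-03, -4.42742121e+01, -1.78276294e+01, -2.19140452e-04,
        5.55251230e-03, -1.18432871e-05]), 'tcp_pos': array([0.21446654, 0.58646215, 0.23055774]), 'tool_rot': array([ 1.74487496e-01,  9.84659036e-01, -7.84862695e-04, -2.83008981e-04]), 'force': array([ 0.34546016, -0.13905878,  0.79325663]), 'ft_torque': array([-0.00152844, -0.05912074, -0.0168051 ]), 'gripper_force': 0.0, 'finger_gap': 0.9997280024237555}
```

View pics/scene0b.png

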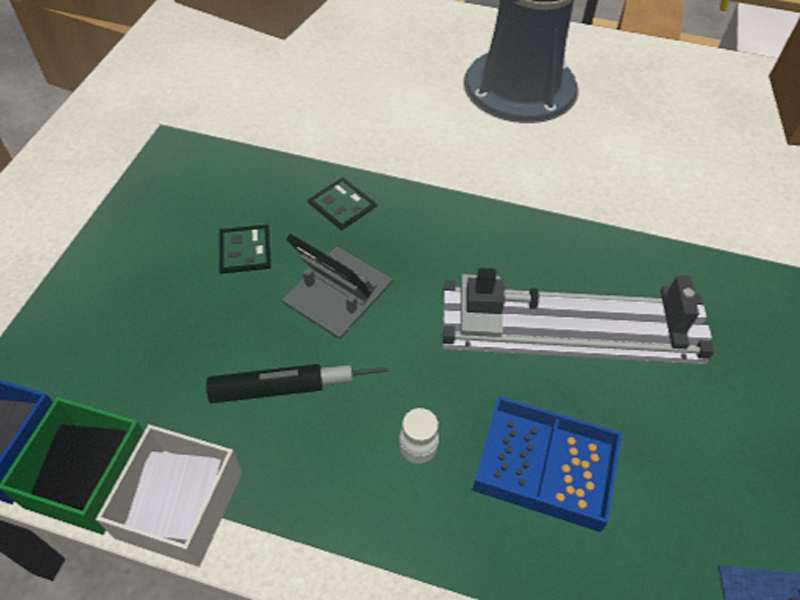

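View pics/side0b.png

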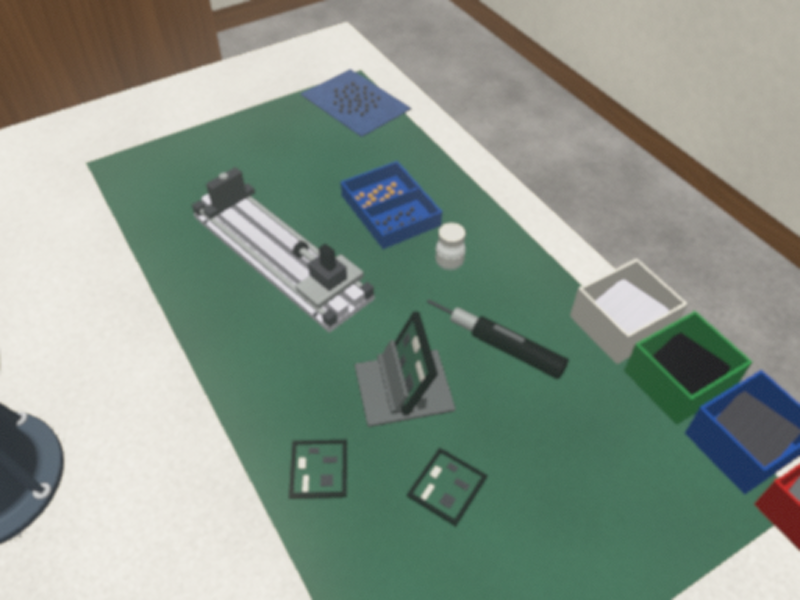

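```bash
python3 - <<'E'
from h import *
s=.64
def S(n,pts,z):
    for p in pts: print(n,p,onz(n,(p[0]*s,p[1]*s),z).round(4))
S('scene',[(283,298),(340,335),(392,283),(338,248)],0.004)
S('side',[(357,362),(371,424),(454,408),(438,352)],0.004)
print('holder bottom');S('scene',[(445,350),(706,362)],0.0);S('side',[(330,328),(196,212),(373,293)],0.0)
print('handle top');S('scene',[(487,270)],.118);S('side',[(327,250)],.118)
print('stop top');S('scene',[(672,282),(690,279),(697,302),(678,305)],.095)
for n in('scene','side'):
    im=cv2.imread(f'pics/{n}0.png')
    x0,x1,y0,y1=(175,465,145,240) if n=='scene' else (115,300,100,280)
    c=im[y0:y1,x0:x1];k=2.75 if n=='scene' else 3.3
    cv2.imwrite(f'pics/{n}c.png',cv2.resize(c,None,fx=k,fy=k,interpolation=cv2.INTER_CUBIC))
E
```

```text
scene (283, 298) [ 0.6057 -0.2398  0.004 ]
scene (340, 335) [ 0.6418 -0.1381  0.004 ]
scene (392, 283) [ 0.5307 -0.0944  0.004 ]
scene (338, 248) [ 0.4907 -0.1946  0.004 ]
side (357, 362) [ 0.5315 -0.0943  0.004 ]
side (371, 424) [ 0.4955 -0.1992  0.004 ]
side (454, 408) [ 0.6124 -0.2386  0.004 ]
side (438, 352) [ 0.6479 -0.1426  0.004 ]
holder bottom
scene (445, 350) [0.6188 0.0106 0.    ]
scene (706, 362) [0.5281 0.366  0.    ]
side (330, 328) [ 0.5283 -0.0118  0.    ]
side (196, 212) [0.4446 0.3531 0.    ]
side (373, 293) [0.6239 0.0163 0.    ]
handle top
scene (487, 270) [0.5551 0.0426 0.118 ]
side (327, 250) [0.5587 0.0382 0.118 ]
stop top
scene (672, 282) [0.4811 0.2853 0.095 ]
scene (690, 279) [0.4685 0.3085 0.095 ]
scene (697, 302) [0.5053 0.3193 0.095 ]
scene (678, 305) [0.5179 0.2954 0.095 ]
```

View pics/scenec.png

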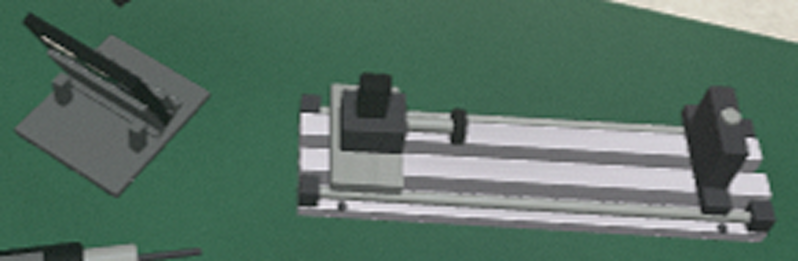

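View pics/sidec.png

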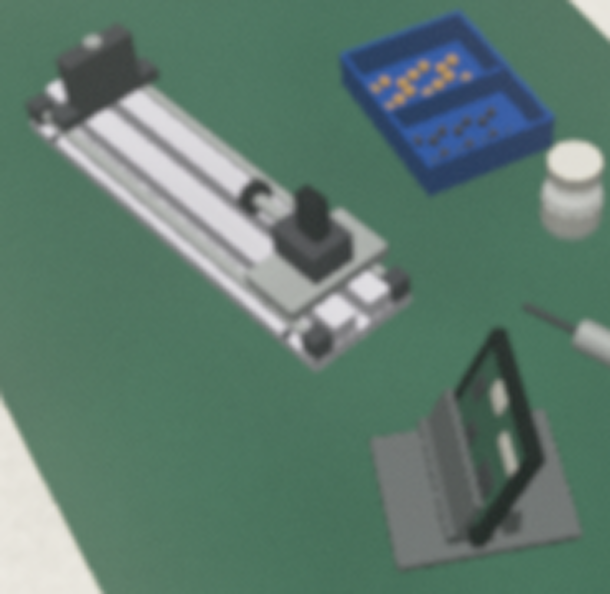

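```bash
cat > fit.py <<'E'
from h import *
from scipy.optimize import least_squares
C={n:cam(n) for n in('scene','side')}
sc=lambda u,v:(u/2.75+175,v/2.75+145)
si=lambda u,v:(u/3.3+115,v/3.3+100)
def W(p,P): 
    P=np.atleast_2d(np.array(P,float)); c,s=np.cos(p[2]),np.sin(p[2])
    return np.c_[p[0]+c*P[:,0]-s*P[:,1],p[1]+s*P[:,0]+c*P[:,1],P[:,2]]
def fit(p0,obs,ex=lambda q:0):
    f=lambda p:np.ravel([proj(n,W(p,[g(p) if callable(g) else g]),C[n])[0]-uv for n,uv,g in obs])
    r=least_squares(f,p0,loss='soft_l1'); print(r.x.round(4)); print(r.fun.reshape(-1,2).round(1).tolist()); return r.x
h=fit([.54,.18,.24,-.14],[('scene',sc(300,216),(.05,-.185,0)),('scene',sc(765,241),(.05,.185,0)),
 ('side',si(318,368),(-.05,-.185,0)),('side',si(412,298),(.05,-.185,0)),('side',si(28,118),(-.05,.185,0)),
 ('scene',sc(376,76),lambda p:(0,p[3],.118)),('side',si(313,190),lambda p:(0,p[3],.118)),
 ('scene',sc(464,126),lambda p:(0,p[3]+.075,.065))])
b=.005;ca,sa=np.cos(.4),np.sin(.4)
M=lambda x,y,z:(x*ca+z*sa,y,.022-x*sa+z*ca)
s=fit([.57,-.167,-.36],[('scene',sc(14,130),(.065,-.055,b)),('scene',sc(118,195),(.065,.055,b)),('scene',sc(211,94),(-.065,.055,b)),('scene',sc(110,36),(-.065,-.055,b)),
 ('side',si(372,438),(-.065,.055,b)),('side',si(400,570),(-.065,-.055,b)),('side',si(580,537),(.065,-.055,b)),
 ('scene',sc(27,18),M(0,-.055,.1)),('side',si(497,333),M(0,.055,.1)),('side',si(541,460),M(0,-.055,.1))])
print('slot',W(h,[0,.033,.013]),'pad',W(h,[0,h[3]+.075,.065]),'handle',W(h,[0,h[3],.1]))
print('module top mid',W(s,M(0,0,.1)),'topleft',W(s,M(-.005,0,.1)),'topright',W(s,M(.005,0,.1)))
# overlay
for n,(x0,y0,k),q in(('scene',(175,145,2.75),(465,240)),('side',(115,100,3.3),(300,280))):
    im=cv2.imread(f'pics/{n}c.png')
    def L(P,col):
        p=proj(n,P,C[n]);p=((p-[x0,y0])*k).astype(int);cv2.polylines(im,[p.reshape(-1,1,2)],False,col,1)
    for z in(0,.035):L(W(h,[(-.05,-.185,z),(.05,-.185,z),(.05,.185,z),(-.05,.185,z),(-.05,-.185,z)]),(0,0,255))
    for x in(-.00625,.00625):L(W(h,[(x,-.185,.035),(x,.185,.035)]),(0,255,255))
    for y in(.12,.135,.15):L(W(h,[(-.032,y,.035),(-.032,y,.095),(.032,y,.095),(.032,y,.035)]),(255,0,255))
    for x in(-.005,.005):L(W(s,[M(x,-.055,0),M(x,.055,0),M(x,.055,.1),M(x,-.055,.1),M(x,-.055,0)]),(0,255,255))
    cv2.imwrite(f'pics/{n}o.png',im)
a,b2=cv2.imread('pics/sceneo.png'),cv2.imread('pics/sideo.png')
o=np.zeros((600,800,3),np.uint8);o[:a.shape[0],:a.shape[1]]=a[:,:800];b2=cv2.resize(b2[0:594],None,fx=.56,fy=.56,interpolation=cv2.INTER_AREA);o[264:264+b2.shape[0],:b2.shape[1]]=b2
# stop zoom
im=cv2.imread('pics/sceneo.png')[70:230,640:798];o[264:264+336,400:732]=cv2.resize(im,(332,336),interpolation=cv2.INTER_CUBIC)
cv2.imwrite('pics/over.png',o)
E
python3 fit.py
```

```text
[ 0.5274  0.1763  0.2429 -0.1366]
[[-0.3, 0.8], [-0.5, 0.5], [-1.3, 0.2], [-0.8, -0.4], [-0.2, 3.1], [-0.1, 2.2], [-1.1, 0.7], [-0.2, 0.8]]
[ 0.5661 -0.1679 -0.3378]
[[-0.2, -0.8], [-0.7, -0.3], [0.1, -0.8], [0.4, -1.2], [-2.3, 0.3], [-2.5, -0.1], [-0.7, -0.3], [-2.5, 2.1], [3.6, -3.9], [2.3, -2.4]]
slot [[0.51945279 0.20837383 0.013     ]] pad [[0.54221021 0.11651556 0.065     ]] handle [[0.56024582 0.04371641 0.1       ]]
module top mid [[ 0.60283082 -0.18084857  0.1141061 ]] topleft [[ 0.5984858  -0.17932226  0.11605319]] topright [[ 0.60717584 -0.18237488  0.11215901]]
```

View pics/over.png

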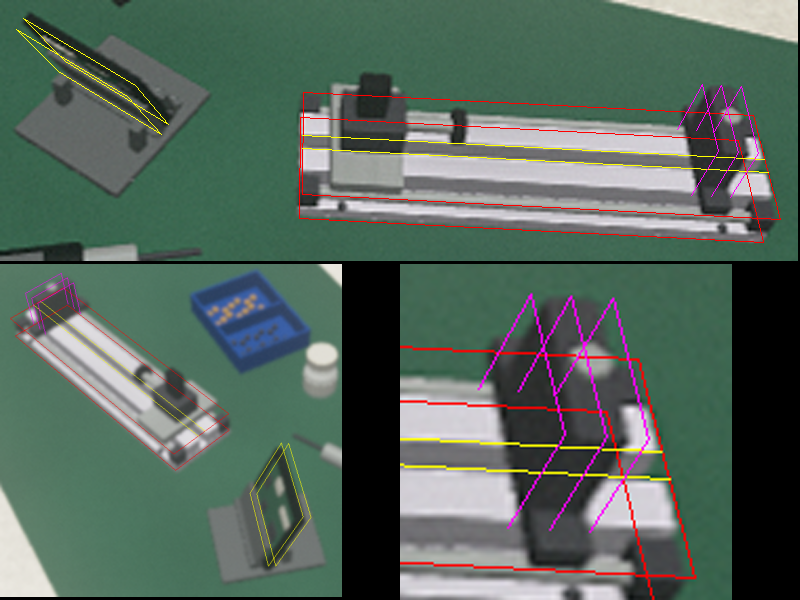

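```bash
cat > plan.py <<'E'
from h import *
import math,sys
def cur():
    s=manip.sense(); x=R.from_quat(s['tool_rot']).as_matrix()
    return list(s['tcp_pos'])+[math.atan2(x[1,1],x[0,1])],s
def plan(start,tg,v=40.,w=.12,per=5):
    """tg: list of (x,y,z,phi[,rows]); prints calls of rows"""
    p=np.array(start,float);poses=[]
    for t in tg:
        d=np.array(t[:4])-p;n=t[4] if len(t)>4 else max(1,math.ceil(max(np.linalg.norm(d[:3])*1e3/v,abs(d[3])/w)))
        poses+= [p+d*(i+1)/n for i in range(n)];p=np.array(t[:4],float)
    c=np.array(start,float)
    for i in range(0,len(poses),per):
        rows=[]
        for q in poses[i:i+per]:
            d=q-c;f=c[3]
            rows.append([round(1e3*(-d[0]*math.sin(f)+d[1]*math.cos(f)),1),round(1e3*(d[0]*math.cos(f)+d[1]*math.sin(f)),1),round(-1e3*d[2],1),round(-d[3],3)])
        print(rows)
        r=rows[-1];f=c[3];c=c+[(-r[0]*math.sin(f)+r[1]*math.cos(f))/1e3,(r[0]*math.cos(f)+r[1]*math.sin(f))/1e3,-r[2]/1e3,-r[3]]
E
python3 - <<'E'
from plan import *
p,s=cur();print(p);plan(p,[(.59,-.17,.27,-.35)])
E
```

```text
[np.float64(0.2144665417452906), np.float64(0.5864621491373593), np.float64(0.23055774359260317), 1.220025924852615]
[[np.float64(-27.8), np.float64(-26.4), np.float64(-1.8), np.float64(0.071)], [np.float64(-55.7), np.float64(-52.9), np.float64(-3.6), np.float64(0.143)], [np.float64(-83.5), np.float64(-79.3), np.float64(-5.4), np.float64(0.214)], [np.float64(-111.4), np.float64(-105.7), np.float64(-7.2), np.float64(0.285)], [np.float64(-139.2), np.float64(-132.1), np.float64(-9.0), np.float64(0.357)]]
[[np.float64(-35.4), np.float64(-15.0), np.float64(-1.8), np.float64(0.071)], [np.float64(-70.7), np.float64(-30.1), np.float64(-3.5), np.float64(0.143)], [np.float64(-106.0), np.float64(-45.1), np.float64(-5.3), np.float64(0.214)], [np.float64(-141.3), np.float64(-60.1), np.float64(-7.1), np.float64(0.285)], [np.float64(-176.7), np.float64(-75.2), np.float64(-8.9), np.float64(0.357)]]
[[np.float64(-38.3), np.float64(-1.7), np.float64(-1.8), np.float64(0.071)], [np.float64(-76.6), np.float64(-3.4), np.float64(-3.6), np.float64(0.142)], [np.float64(-115.0), np.float64(-5.2), np.float64(-5.4), np.float64(0.214)], [np.float64(-153.3), np.float64(-6.9), np.float64(-7.2), np.float64(0.285)], [np.float64(-191.7), np.float64(-8.7), np.float64(-9.0), np.float64(0.356)]]
[[np.float64(-36.5), np.float64(11.8), np.float64(-1.8), np.float64(0.072)], [np.float64(-73.1), np.float64(23.5), np.float64(-3.6), np.float64(0.143)], [np.float64(-109.6), np.float64(35.3), np.float64(-5.4), np.float64(0.215)], [np.float64(-146.2), np.float64(47.0), np.float64(-7.2), np.float64(0.286)], [np.float64(-182.7), np.float64(58.7), np.float64(-9.0), np.float64(0.357)]]
[[np.float64(-30.2), np.float64(23.8), np.float64(-1.7), np.float64(0.072)], [np.float64(-60.3), np.float64(47.6), np.float64(-3.5), np.float64(0.143)]]
```

Call:
drive_tool:
  deltas:
    - [[-28, -26, -2, 0.07], [-56, -53, -4, 0.14], [-84, -79, -5, 0.21], [-111, -106, -7, 0.285], [-139, -132, -9, 0.357]]

```text
t: 0.57
tcp_pos: [0.2998, 0.4134, 0.2401]
tool_rot: [0.348, 0.938, -0.0, -0.0]
force: [0.7, -0.7, 0.4]
finger_gap: 0.999
gripper_force: 0.0
```

Call:
drive_tool:
  deltas:
    - [[-35, -15, -2, 0.07], [-71, -30, -4, 0.14], [-106, -45, -5, 0.21], [-141, -60, -7, 0.285], [-177, -75, -9, 0.357]]

```text
t: 0.98
tcp_pos: [0.3857, 0.2414, 0.2493]
tool_rot: [0.509, 0.861, -0.0, -0.0]
force: [0.8, 0.9, -0.3]
finger_gap: 0.998
gripper_force: 0.0
```

Call:
drive_tool:
  deltas:
    - [[-38, -2, -2, 0.07], [-77, -3, -4, 0.14], [-115, -5, -5, 0.21], [-153, -7, -7, 0.285], [-192, -9, -9, 0.357]]

```text
t: 1.4
tcp_pos: [0.471, 0.0691, 0.2583]
tool_rot: [0.654, 0.757, -0.0, -0.0]
force: [1.0, 0.2, -0.1]
finger_gap: 1.001
gripper_force: 0.0
```

Call:
drive_tool:
  deltas:
    - [[-36, 12, -2, 0.07], [-73, 23, -4, 0.14], [-110, 35, -5, 0.21], [-146, 47, -7, 0.285], [-183, 59, -9, 0.357]]

```text
t: 1.82
tcp_pos: [0.5565, -0.1031, 0.2671]
tool_rot: [0.778, 0.628, -0.0, -0.0]
force: [0.4, 0.5, 0.6]
finger_gap: 1.003
gripper_force: 0.0
```

Call:
drive_tool:
  deltas:
    - [[-30, 24, -2, 0.07], [-60, 48, -3, 0.143], [-60, 48, -3, 0.143], [-60, 48, -3, 0.143]]

```text
t: 2.15
tcp_pos: [0.5913, -0.1721, 0.2695]
tool_rot: [0.821, 0.572, -0.0, -0.0]
force: [0.3, -0.2, -1.1]
finger_gap: 1.001
gripper_force: 0.0
```

```bash
python3 - <<'E'
from plan import *
p,s=cur();print(np.round(p,4),s['t'])
c=cam('wrist');im=snap('wrist','w1');import pickle;pickle.dump(c,open('w1.pkl','wb'))
a=cv2.imread('pics/w1.png');cv2.imwrite('pics/w1b.png',cv2.resize(a,(800,600),interpolation=cv2.INTER_CUBIC))
E
```

```text
[ 0.5913 -0.1721  0.2695 -0.3538] 2.15
```

View pics/w1b.png

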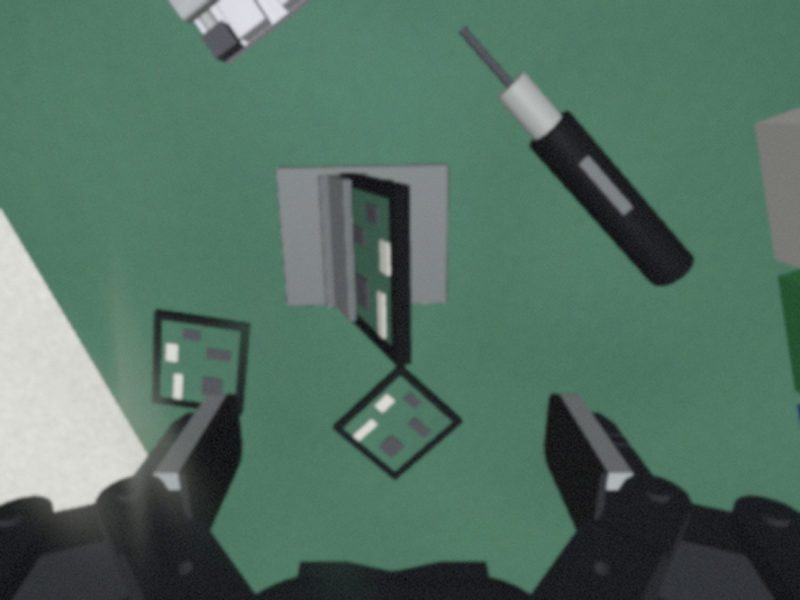

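```bash
python3 - <<'E'
from plan import *
import pickle;c=pickle.load(open('w1.pkl','rb'))
f=lambda u,v,z:onz('wrist',(u*.64,v*.64),z,c).round(4)
B=[f(*p,.005) for p in[(277,167),(448,165),(446,302),(287,305)]];print(B,np.mean(B,0))
print([np.linalg.norm(B[i]-B[i-1]).round(4) for i in range(4)])
A=f(410,184,.114),f(410,362,.114);l=f(389,184,.116),f(391,362,.116);print(A,np.linalg.norm(A[0]-A[1]),np.mean(A,0),np.arctan2(-(A[0]-A[1])[0],(A[0]-A[1])[1]))
print('left',np.mean(l,0))
from fit import *
E
```

```text
[array([ 0.5271, -0.0954,  0.005 ]), array([ 0.648 , -0.1386,  0.005 ]), array([ 0.6121, -0.2409,  0.005 ]), array([ 0.4898, -0.1985,  0.005 ])] [ 0.56925 -0.16835  0.005  ]
[np.float64(0.1096), np.float64(0.1284), np.float64(0.1084), np.float64(0.1294)]
(array([ 0.6173, -0.1299,  0.114 ]), array([ 0.5808, -0.2318,  0.114 ])) 0.10823982631176013 [ 0.59905 -0.18085  0.114  ] -0.3439561382738531
left [ 0.58825 -0.17625  0.116  ]
[ 0.5274  0.1763  0.2429 -0.1366]
[[-0.3, 0.8], [-0.5, 0.5], [-1.3, 0.2], [-0.8, -0.4], [-0.2, 3.1], [-0.1, 2.2], [-1.1, 0.7], [-0.2, 0.8]]
[ 0.5661 -0.1679 -0.3378]
[[-0.2, -0.8], [-0.7, -0.3], [0.1, -0.8], [0.4, -1.2], [-2.3, 0.3], [-2.5, -0.1], [-0.7, -0.3], [-2.5, 2.1], [3.6, -3.9], [2.3, -2.4]]
slot [[0.51945279 0.20837383 0.013     ]] pad [[0.54221021 0.11651556 0.065     ]] handle [[0.56024582 0.04371641 0.1       ]]
module top mid [[ 0.60283082 -0.18084857  0.1141061 ]] topleft [[ 0.5984858  -0.17932226  0.11605319]] topright [[ 0.60717584 -0.18237488  0.11215901]]
```

Call:
drive_tool:
  deltas:
    - [[-2, -1, 35, -0.009], [-5.8, -1.4, 75, -0.009], [-5.8, -1.4, 115, -0.009], [-5.8, -1.4, 150, -0.009], [-5.8, -1.4, 172, -0.009]]
  jaw: 50
  force: 20

```text
t: 2.62
tcp_pos: [0.5845, -0.1719, 0.0949]
tool_rot: [0.817, 0.577, -0.002, -0.003]
force: [0.6, 0.2, 0.2]
finger_gap: 0.593
gripper_force: 0.0
```

Call:
drive_tool:
  deltas:
    - [[0, 0, 8, 0], [0, 0, 12, 0], [0, 0, 12, 0]]
  jaw: 30

```text
t: 2.87
tcp_pos: [0.5876, -0.1741, 0.0865]
tool_rot: [0.817, 0.577, -0.0, -0.0]
force: [-0.3, -0.2, 0.6]
finger_gap: 0.356
gripper_force: 0.0
```

```bash
python3 - <<'E'
from plan import *
p,s=cur();print(np.round(p,4),s['t'],s['finger_gap'])
a=snap('wrist','w2')[:, :, ::-1];b=snap('side','s2')[:,:,::-1]
a=cv2.resize(a,(400,300),interpolation=cv2.INTER_AREA);o=np.zeros((600,800,3),np.uint8);o[:300,:400]=a
o[:600,400:]=cv2.resize(b[170:320,210:310],(400,600),interpolation=cv2.INTER_CUBIC)
c=snap('scene','c2')[:,:,::-1];o[300:600,:400]=cv2.resize(c[110:230,150:310],(400,300),interpolation=cv2.INTER_CUBIC)
cv2.imwrite('pics/m2.png',o)
E
```

```text
[ 0.5876 -0.1741  0.0865 -0.3408] 2.8667 0.356318454961439
```

View pics/m2.png

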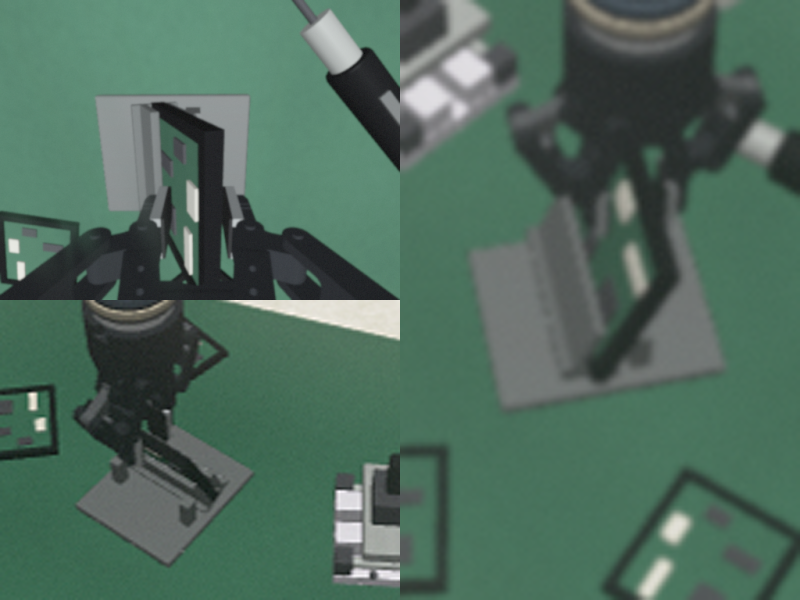

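Call:
drive_tool:
  deltas:
    - [[0, 0, 0, 0], [0, 0, 0, 0], [0, 0, 0, 0]]
  jaw: 18

```text
t: 3.27
tcp_pos: [0.5884, -0.1753, 0.0886]
tool_rot: [0.817, 0.577, 0.001, 0.001]
force: [0.3, 1.0, 6.3]
finger_gap: 0.218
gripper_force: 18.3
```

Call:
drive_tool:
  deltas:
    - [[0, 0, 0, 0], [0, 0, 0, 0], [0, 0, 0, 0]]
  jaw: 8

```text
t: 3.52
tcp_pos: [0.5883, -0.1752, 0.0886]
tool_rot: [0.817, 0.576, 0.001, 0.001]
force: [-1.1, 1.4, 6.4]
finger_gap: 0.22
gripper_force: 18.2
```

Call:
drive_tool:
  deltas:
    - [[0, 1, -2.3, 0], [0, 2.3, -5.5, 0], [0, 3.9, -9.2, 0], [0, 5.8, -13.8, 0], [0, 7.8, -18.4, 0]]

```text
t: 3.93
tcp_pos: [0.5913, -0.1758, 0.1034]
tool_rot: [0.817, 0.577, -0.002, -0.004]
force: [-5.0, 1.7, -2.6]
finger_gap: 0.205
gripper_force: 18.7
```

```bash
python3 - <<'E'
from plan import *
p,s=cur();print(np.round(p,4),s['t'],s['finger_gap'],s['force'],s['ft_torque'])
a=snap('wrist','w3')[:, :, ::-1];b=snap('side','s3')[:,:,::-1]
o=np.zeros((600,800,3),np.uint8);o[:300,:400]=cv2.resize(a,(400,300),interpolation=cv2.INTER_AREA)
o[:600,400:]=cv2.resize(b[170:320,210:310],(400,600),interpolation=cv2.INTER_CUBIC)
c=snap('scene','c3')[:,:,::-1];o[300:600,:400]=cv2.resize(c[110:230,150:310],(400,300),interpolation=cv2.INTER_CUBIC)
cv2.imwrite('pics/m3.png',o)
E
```

```text
[ 0.5913 -0.1758  0.1034 -0.3418] 3.9333 0.204563323150494 [-5.02860604  1.74143333 -2.60717489] [ 0.42895167  1.17991423 -0.028835  ]
```

View pics/m3.png

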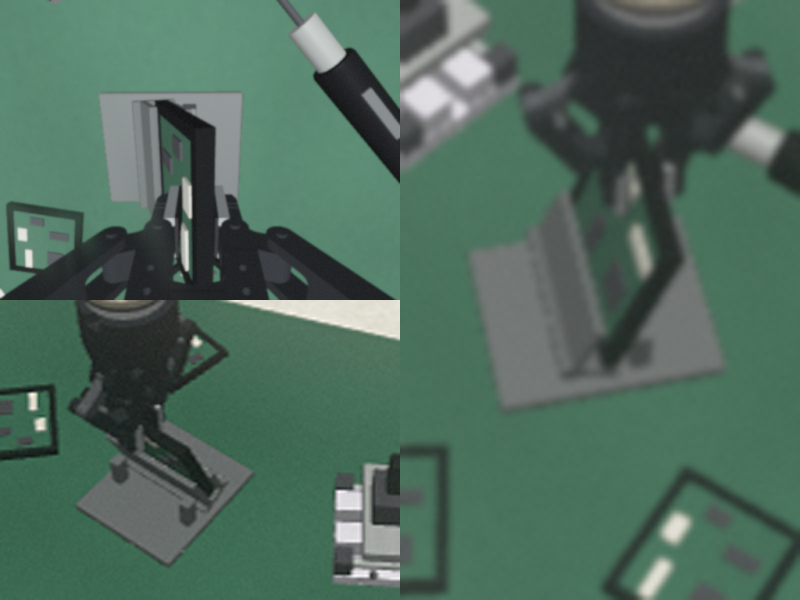

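Call:
drive_tool:
  deltas:
    - [[0, 1.6, -3.7, 0], [0, 3.5, -8.3, 0], [0, 5.5, -13, 0], [0, 7.4, -17.5, 0], [0, 9.3, -22.1, 0]]

```text
t: 4.5
tcp_pos: [0.6, -0.1789, 0.1254]
tool_rot: [0.817, 0.577, -0.002, -0.004]
force: [-5.3, 2.1, -2.9]
finger_gap: 0.2
gripper_force: 19.0
```

Call:
drive_tool:
  deltas:
    - [[0, 1.6, -3.7, 0], [0, 3.5, -8.3, 0], [0, 5.5, -13, 0], [0, 7.4, -17.5, 0], [0, 9.3, -22.1, 0]]

```text
t: 4.92
tcp_pos: [0.6132, -0.1841, 0.1491]
tool_rot: [0.817, 0.576, 0.001, 0.001]
force: [0.4, -0.4, -1.7]
finger_gap: 0.112
gripper_force: 22.3
```

```bash
python3 - <<'E'
from plan import *
p,s=cur();print(np.round(p,4));plan(p,[(p[0],p[1],.25,p[3],4),(.5195,.2084,.20,.243),(.5195,.2084,.20,.243,2)])
E
```

```text
[ 0.6132 -0.1841  0.1491 -0.3422]
[[np.float64(0.0), np.float64(0.0), np.float64(-25.2), np.float64(-0.0)], [np.float64(0.0), np.float64(0.0), np.float64(-50.5), np.float64(-0.0)], [np.float64(0.0), np.float64(0.0), np.float64(-75.7), np.float64(-0.0)], [np.float64(0.0), np.float64(0.0), np.float64(-100.9), np.float64(-0.0)], [np.float64(30.8), np.float64(-20.0), np.float64(-96.4), np.float64(-0.053)]]
[[np.float64(31.7), np.float64(-18.3), np.float64(4.6), np.float64(-0.053)], [np.float64(63.5), np.float64(-36.7), np.float64(9.1), np.float64(-0.107)], [np.float64(95.3), np.float64(-55.0), np.float64(13.7), np.float64(-0.16)], [np.float64(127.0), np.float64(-73.4), np.float64(18.2), np.float64(-0.213)], [np.float64(158.8), np.float64(-91.7), np.float64(22.8), np.float64(-0.266)]]
[[np.float64(35.5), np.float64(-9.3), np.float64(4.5), np.float64(-0.053)], [np.float64(71.0), np.float64(-18.7), np.float64(9.1), np.float64(-0.107)], [np.float64(106.4), np.float64(-28.0), np.float64(13.6), np.float64(-0.16)], [np.float64(141.9), np.float64(-37.4), np.float64(18.2), np.float64(-0.213)], [np.float64(177.4), np.float64(-46.7), np.float64(22.7), np.float64(-0.266)]]
[[np.float64(-0.0), np.float64(-0.0), np.float64(-0.0), np.float64(-0.0)], [np.float64(-0.0), np.float64(-0.0), np.float64(-0.0), np.float64(-0.0)]]
```

Call:
drive_tool:
  deltas:
    - [[0, 0, -20, 0], [0, 0, -45, 0], [0, 0, -72, 0], [0, 0, -95, 0], [15, -10, -101, -0.027]]
  force: 35

```text
t: 5.33
tcp_pos: [0.6126, -0.1708, 0.2554]
tool_rot: [0.81, 0.587, 0.003, 0.007]
force: [1.2, -0.5, -0.9]
finger_gap: 0.104
gripper_force: 35.4
```

Call:
drive_tool:
  deltas:
    - [[32, -18, 5, -0.053], [64, -37, 9, -0.107], [95, -55, 14, -0.16], [127, -73, 18, -0.213], [159, -92, 23, -0.266]]

```text
t: 5.75
tcp_pos: [0.5695, 0.0155, 0.2268]
tool_rot: [0.723, 0.691, 0.001, 0.0]
force: [0.8, 0.5, -2.4]
finger_gap: 0.109
gripper_force: 35.3
```

Call:
drive_tool:
  deltas:
    - [[35, -9, 5, -0.053], [71, -19, 9, -0.107], [106, -28, 14, -0.16], [142, -37, 18, -0.213], [177, -47, 23, -0.266]]

```text
t: 6.17
tcp_pos: [0.5311, 0.1949, 0.2039]
tool_rot: [0.625, 0.781, 0.001, 0.0]
force: [1.3, 0.7, -2.3]
finger_gap: 0.104
gripper_force: 35.3
```

```bash
python3 - <<'E'
from plan import *
p,s=cur();print(np.round(p,4),s['t']);plan(p,[(.5195,.2084,.20,.243)])
E
```

```text
[0.5311 0.1949 0.2039 0.2203] 6.1667
[[np.float64(15.7), np.float64(-8.3), np.float64(3.9), np.float64(-0.023)]]
```

Call:
drive_tool:
  deltas:
    - [[10, -5, 20, -0.015], [15.7, -8.3, 44, -0.023], [15.7, -8.3, 44, -0.023], [15.7, -8.3, 44, -0.023], [15.7, -8.3, 44, -0.023]]

```text
t: 6.58
tcp_pos: [0.5212, 0.206, 0.1607]
tool_rot: [0.617, 0.787, 0.001, 0.001]
force: [0.8, 0.2, -2.8]
finger_gap: 0.105
gripper_force: 35.3
```

```bash
python3 - <<'E'
from plan import *
import pickle
p,s=cur();print(np.round(p,4),s['t'])
c=cam('wrist');a=snap('wrist','w4')[:,:,::-1];pickle.dump(c,open('w4.pkl','wb'))
snap('scene','c4');snap('side','s4')
cv2.imwrite('pics/w4b.png',cv2.resize(a,(800,600),interpolation=cv2.INTER_CUBIC))
E
```

```text
[0.5212 0.206  0.1607 0.2398] 6.5833
```

View pics/w4b.png

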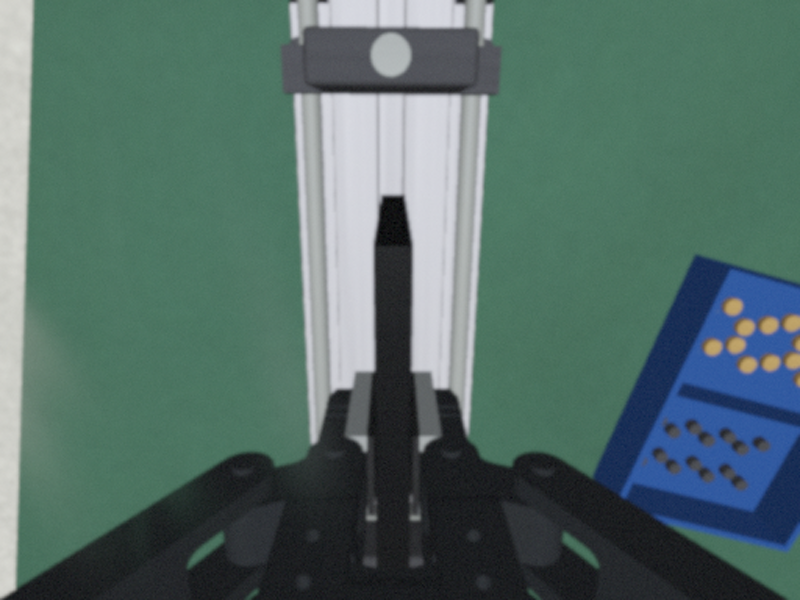

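```bash
python3 - <<'E'
from plan import *
a=cv2.imread('pics/w4.png',0).astype(int)
for r in (65,80,95,110,118): print(r,a[r,234:268].tolist())
for r in (130,135,145,152,156,158,165,185): print(r,a[r,232:272].tolist())
print('col',a[118:165,252].tolist()); print(a[45:75,220].tolist())
E
```

```text
65 [213, 213, 214, 214, 213, 209, 199, 185, 191, 206, 215, 216, 215, 212, 211, 209, 209, 210, 210, 211, 211, 211, 207, 197, 186, 189, 200, 208, 209, 209, 210, 213, 214, 216]
80 [213, 213, 213, 213, 212, 210, 199, 184, 184, 203, 214, 213, 211, 210, 207, 208, 208, 209, 208, 209, 210, 210, 204, 190, 180, 191, 202, 206, 209, 208, 210, 211, 213, 216]
95 [213, 212, 212, 213, 212, 209, 199, 185, 183, 203, 212, 213, 212, 209, 208, 206, 208, 208, 209, 209, 210, 208, 203, 188, 179, 191, 204, 207, 209, 209, 210, 212, 214, 215]
110 [213, 212, 213, 213, 214, 210, 201, 184, 183, 202, 211, 213, 210, 208, 205, 206, 206, 206, 207, 208, 209, 207, 202, 188, 181, 192, 204, 207, 208, 209, 210, 211, 214, 214]
118 [212, 212, 213, 212, 212, 209, 200, 185, 184, 204, 211, 212, 211, 206, 206, 205, 206, 206, 206, 208, 208, 206, 196, 182, 179, 194, 203, 207, 206, 207, 209, 211, 213, 215]
130 [213, 212, 212, 210, 213, 212, 211, 209, 197, 174, 142, 108, 68, 26, 18, 13, 19, 17, 13, 20, 16, 24, 22, 18, 3, 21, 59, 117, 169, 198, 206, 206, 208, 211, 212, 213, 214, 214, 213, 212]
135 [212, 212, 211, 211, 212, 212, 212,
[... 872 characters left out ...]
0]
165 [210, 211, 211, 211, 210, 204, 181, 127, 65, 43, 39, 43, 40, 42, 44, 43, 41, 41, 40, 41, 44, 44, 42, 40, 41, 41, 40, 43, 40, 42, 53, 101, 161, 196, 207, 210, 210, 211, 210, 211]
185 [208, 209, 210, 210, 209, 204, 181, 133, 67, 41, 41, 38, 39, 37, 31, 38, 35, 38, 30, 42, 43, 39, 37, 42, 36, 35, 39, 37, 39, 41, 57, 106, 162, 196, 205, 207, 208, 209, 210, 210]
col [206, 207, 207, 207, 206, 197, 165, 110, 46, 16, 9, 20, 16, 10, 16, 14, 18, 14, 19, 22, 19, 19, 17, 26, 1, 12, 20, 7, 15, 13, 21, 13, 13, 12, 14, 16, 3, 17, 16, 30, 39, 41, 42, 41, 42, 40, 43]
[84, 85, 85, 84, 82, 82, 82, 74, 63, 52, 42, 34, 34, 62, 123, 181, 206, 214, 215, 215, 215, 214, 215, 215, 214, 214, 214, 214, 213, 214]
```

```bash
python3 - <<'E'
from plan import *
from scipy.optimize import brentq
import pickle
c=pickle.load(open('w4.pkl','rb'));print(c[0].round(1).tolist())
f=lambda u,v,z:onz('',(u,v),z,c)
p=np.array([.5212,.206]);ph=.2398;ey=np.array([-np.sin(ph),np.cos(ph)]);ex=np.array([np.cos(ph),np.sin(ph)])
L=lambda q:((q[:2]-p)@ex*1e3,(q[:2]-p)@ey*1e3)
# module top row 156.8, bottom row 125.3
g=lambda zt:L(f(251.2,156.8,zt))[1]-L(f(251,125.3,zt-.1))[1]
zt=brentq(g,.15,.23);print('ztop',zt,'end y',L(f(251.2,156.8,zt)))
print('top',L(f(251.2,156.8,zt)),'bot',L(f(251,125.3,zt-.1)),'widths',L(f(263.1,156.8,zt))[0]-L(f(239.2,156.8,zt))[0])
for r,u in((65,249.8),(80,249.7),(95,249.6),(110,249.6),(118,249.45)): print('slot',r,np.round(L(f(u,r,.03)),2),np.round(f(u,r,.03),4))
print('slotw',L(f(258,95,.035))[0]-L(f(241.5,95,.035))[0])
print('stop face', L(f(220,58.5,.095)))
h=[.5274,.1763,.2429]
for y in(.033,.12):print('model slot',h[0]-np.sin(h[2])*y,h[1]+np.cos(h[2])*y)
q=f(220,58.5,.095);print('stop y holder',(q[:2]-h[:2])@np.array([-np.sin(h[2]),np.cos(h[2])]))
E
```

```text
[[337.8, 0.0, 251.2], [0.0, 337.8, 188.9], [0.0, 0.0, 1.0]]
ztop 0.16716193316092193 end y (np.float64(0.7316268751868048), np.float64(49.74517073947734))
top (np.float64(0.7316268751868048), np.float64(49.74517073947734)) bot (np.float64(0.8364542326437158), np.float64(49.74517073947736)) widths 9.794988281125516
slot 65 [2.000e-02 9.034e+01] [0.4998 0.2938 0.03  ]
slot 80 [-0.08 79.51] [0.5022 0.2832 0.03  ]
slot 95 [-0.17 68.38] [0.5048 0.2724 0.03  ]
slot 110 [-0.2  56.96] [0.5075 0.2613 0.03  ]
slot 118 [-0.33 50.74] [0.5088 0.2552 0.03  ]
slotw 12.620353872293922
stop face (np.float64(-17.014237563913465), np.float64(91.3724194619603))
model slot 0.5194628893987878 0.2083312702730336
model slot 0.4985377796319556 0.29277734644739484
stop y holder 0.12174408243455186
```

```bash
python3 - <<'E'
from plan import *
from scipy.optimize import brentq
import pickle
c=pickle.load(open('w4.pkl','rb'));f=lambda u,v,z:onz('',(u,v),z,c)
Rm=cv2.Rodrigues(c[1])[0];print('optical axis',Rm[2].round(3),'cam',(-Rm.T@c[2]).round(4))
a=cv2.imread('pics/w4.png',0).astype(float)
Y=[];Z=[]
for r in range(160,234,3):
    q=a[r-1:r+2].mean(0);d=np.diff(q)
    i=225+np.argmin(d[225:251]);j=251+np.argmax(d[251:280])
    sub=lambda k,s:k+.5+.5*(s*d[k-1]-s*d[k+1])/(s*d[k-1]-2*s*d[k]+s*d[k+1])
    l,rr=sub(i,-1),sub(j,1)
    Y.append(r);Z.append(brentq(lambda z:np.linalg.norm(f(rr,r,z)-f(l,r,z))-.01,.05,.25))
print(np.round(Z,4).tolist());print(np.polyfit(Y,Z,1))
# scene views: predicted module corner pixels for d=6/22
for n in('scene','side'):
    for zt in(.168,.183):
        ph=.2398;ey=np.array([-np.sin(ph),np.cos(ph)])
        P=[[*(np.array([.5212,.206])+ey*y),z] for y in(.05,-.06) for z in(zt,zt-.1)]
        print(n,zt,proj(n,P).round(0).tolist())
E
```

```text
optical axis [ 0.075 -0.299 -0.951] cam [0.5026 0.2837 0.3029]
[0.1658, 0.1669, 0.1666, 0.1674, 0.1677, 0.1675, 0.1673, 0.1676, 0.1681, 0.1687, 0.1689, 0.1695, 0.1685, 0.1672, 0.1677, 0.1678, 0.1678, 0.169, 0.1683, 0.1665, 0.1652, 0.1652, 0.1666, 0.1666, 0.1679]
[-4.99905379e-06  1.68441958e-01]
scene 0.168 [[426.0, 165.0], [410.0, 195.0], [369.0, 162.0], [359.0, 192.0]]
scene 0.183 [[428.0, 160.0], [412.0, 191.0], [371.0, 157.0], [360.0, 188.0]]
side 0.168 [[150.0, 100.0], [157.0, 130.0], [178.0, 121.0], [183.0, 151.0]]
side 0.183 [[149.0, 96.0], [156.0, 126.0], [177.0, 116.0], [182.0, 146.0]]
```

```bash
python3 - <<'E'
from plan import *
import pickle
c=pickle.load(open('w4.pkl','rb'));f=lambda u,v,z:onz('',(u,v),z,c)
a=cv2.imread('pics/w4.png',0).astype(float)
p=np.array([.5212,.206]);ph=.2398;ey=np.array([-np.sin(ph),np.cos(ph)]);ex=np.array([np.cos(ph),np.sin(ph)])
L=lambda q:[(q[:2]-p)@ex*1e3,(q[:2]-p)@ey*1e3]
S=[]
for r in range(62,122,2):
    q=215-a[r-1:r+2].mean(0)
    w=lambda lo,hi:(np.arange(lo,hi)*np.clip(q[lo:hi]-8,0,None)).sum()/np.clip(q[lo:hi]-8,0,None).sum()
    S.append(L(f((w(238,246)+w(254,263))/2,r,.027)))
S=np.array(S);k=np.polyfit(S[:,1],S[:,0],1);print('slot',k,np.polyval(k,[-60,0,50]))
T=[]
for r in range(160,205,2):
    d=np.diff(a[r-1:r+2].mean(0));sub=lambda k,s:k+.5+.5*(s*d[k-1]-s*d[k+1])/(s*d[k-1]-2*s*d[k]+s*d[k+1])
    T.append(L(f((sub(225+np.argmin(d[225:251]),-1)+sub(251+np.argmax(d[251:280]),1))/2,r,.168)))
T=np.array(T);k=np.polyfit(T[:,1],T[:,0],1);print('mod',k,np.polyval(k,[-60,0,50]))
E
```

```text
slot [ 0.00549679 -0.49983839] [-0.82964575 -0.49983839 -0.22499892]
mod [0.00073762 0.70831327] [0.66405628 0.70831327 0.7451941 ]
```

Call:
drive_tool:
  deltas:
    - [[3, -0.7, 5, 0.003], [8, -1.3, 14, 0.005], [8, -1.3, 22, 0.005], [8, -1.3, 26, 0.005], [8, -1.3, 26, 0.005]]

```text
t: 7.15
tcp_pos: [0.5157, 0.2132, 0.1323]
tool_rot: [0.619, 0.785, -0.001, -0.001]
force: [0.1, -0.3, -2.7]
finger_gap: 0.102
gripper_force: 35.3
```

Call:
drive_tool:
  deltas:
    - [[0, 0, 2, 0], [0, 0, 5, 0], [0, 0, 8, 0], [0, 0, 11, 0], [0, 0, 13, 0]]

```text
t: 7.57
tcp_pos: [0.5169, 0.2134, 0.1206]
tool_rot: [0.619, 0.785, -0.0, -0.0]
force: [-0.6, -0.3, -1.9]
finger_gap: 0.109
gripper_force: 35.4
```

Call:
drive_tool:
  deltas:
    - [[0, 0, 3, 0], [0, 0, 6, 0], [0, 0, 9, 0], [0, 0, 11, 0], [0, 0, 12, 0]]

```text
t: 7.98
tcp_pos: [0.5168, 0.2134, 0.1085]
tool_rot: [0.619, 0.785, -0.0, -0.0]
force: [-0.7, 0.0, -1.3]
finger_gap: 0.107
gripper_force: 35.3
```

Call:
drive_tool:
  deltas:
    - [[0, 0, 0.5, 0], [0, 0, 1, 0], [0, 0, 1.5, 0], [0, 0, 2, 0], [0, 0, 2.5, 0]]

```text
t: 8.4
tcp_pos: [0.517, 0.2135, 0.1065]
tool_rot: [0.619, 0.785, 0.0, 0.0]
force: [0.4, 0.2, -2.4]
finger_gap: 0.105
gripper_force: 35.3
```

Call:
drive_tool:
  deltas:
    - [[0, 0, 0.5, 0], [0, 0, 1, 0], [0, 0, 1.5, 0], [0, 0, 2, 0], [0, 0, 2.5, 0]]

```text
t: 8.82
tcp_pos: [0.5169, 0.2135, 0.1039]
tool_rot: [0.619, 0.785, -0.0, 0.0]
force: [-0.4, 0.9, -2.6]
finger_gap: 0.108
gripper_force: 35.3
```

Call:
drive_tool:
  deltas:
    - [[0, 0, 0.5, 0], [0, 0, 1, 0], [0, 0, 1.5, 0], [0, 0, 2, 0], [0, 0, 2, 0]]

```text
t: 9.23
tcp_pos: [0.5169, 0.2134, 0.1018]
tool_rot: [0.619, 0.785, -0.0, -0.0]
force: [-0.6, -1.3, -1.8]
finger_gap: 0.103
gripper_force: 35.3
```

Call:
drive_tool:
  deltas:
    - [[0, 0, 0.5, 0], [0, 0, 1, 0], [0, 0, 1.5, 0], [0, 0, 1.5, 0]]

```text
t: 9.57
tcp_pos: [0.5169, 0.2134, 0.1003]
tool_rot: [0.619, 0.785, -0.0, -0.0]
force: [-0.0, 0.4, -2.8]
finger_gap: 0.107
gripper_force: 35.3
```

Call:
drive_tool:
  deltas:
    - [[0, 0, 0.6, 0], [0, 0, 1.2, 0], [0, 0, 1.8, 0], [0, 0, 2.4, 0], [0, 0, 3, 0]]

```text
t: 9.98
tcp_pos: [0.5169, 0.2135, 0.0973]
tool_rot: [0.619, 0.785, -0.0, -0.0]
force: [-0.1, -0.2, -3.1]
finger_gap: 0.107
gripper_force: 35.3
```

Call:
drive_tool:
  deltas:
    - [[0, 0, 0.5, 0], [0, 0, 1, 0], [0, 0, 1.5, 0], [0, 0, 2, 0], [0, 0, 2.5, 0]]

```text
t: 10.4
tcp_pos: [0.5175, 0.2136, 0.0968]
tool_rot: [0.619, 0.785, 0.001, 0.001]
force: [-2.6, -0.7, 15.3]
finger_gap: 0.109
gripper_force: 37.7
```

Call:
drive_tool:
  deltas:
    - [[0, 0, -1, 0], [0, 0, -1.8, 0]]

```text
t: 10.57
tcp_pos: [0.5171, 0.2135, 0.097]
tool_rot: [0.619, 0.785, 0.0, 0.0]
force: [0.1, -0.2, -2.0]
finger_gap: 0.107
gripper_force: 35.3
```

Call:
drive_tool:
  deltas:
    - [[0, 0, 0, 0], [0, 0, 0, 0], [0, 0, 0, 0], [0, 0, 0, 0]]
  jaw: 40

```text
t: 10.9
tcp_pos: [0.517, 0.2134, 0.0966]
tool_rot: [0.619, 0.785, 0.0, 0.0]
force: [-0.4, -0.1, -0.3]
finger_gap: 0.47
gripper_force: 0.0
```

Call:
drive_tool:
  deltas:
    - [[0, 0, -10, 0], [0, 0, -30, 0], [0, 0, -60, 0], [0, 0, -90, 0], [0, 0, -110, 0]]

```text
t: 11.32
tcp_pos: [0.5179, 0.2137, 0.21]
tool_rot: [0.619, 0.785, 0.001, 0.001]
force: [1.4, 0.5, 1.0]
finger_gap: 0.471
gripper_force: 0.0
```

```bash
python3 - <<'E'
from plan import *
p,s=cur();print(np.round(p,4),s['t'],s['force'],s['finger_gap'])
plan(p,[(.561,.0440,.17,.238),(.561,.0440,.13,.238,2),(.561,.0440,.13,.238,2)])
a=snap('scene','c5')[:,:,::-1];b=snap('side','s5')[:,:,::-1];c=snap('wrist','w5')[:,:,::-1]
o=np.zeros((600,800,3),np.uint8)
o[:300,:400]=cv2.resize(c,(400,300),interpolation=cv2.INTER_AREA)
o[300:,:]=cv2.resize(a[110:230,255:465],(800,300),interpolation=cv2.INTER_CUBIC)
o[:300,400:]=cv2.resize(b[85:235,110:260],(400,300),interpolation=cv2.INTER_CUBIC)
cv2.imwrite('pics/m5.png',o)
E
```

```text
[0.5179 0.2137 0.21   0.2351] 11.3167 [1.36824329 0.54982705 0.95099178] 0.4709228010532162
[[np.float64(-35.0), np.float64(0.5), np.float64(8.0), np.float64(-0.001)], [np.float64(-70.0), np.float64(0.9), np.float64(16.0), np.float64(-0.001)], [np.float64(-105.0), np.float64(1.4), np.float64(24.0), np.float64(-0.002)], [np.float64(-140.0), np.float64(1.9), np.float64(32.0), np.float64(-0.002)], [np.float64(-175.1), np.float64(2.3), np.float64(40.0), np.float64(-0.003)]]
[[np.float64(0.0), np.float64(0.1), np.float64(20.0), np.float64(0.0)], [np.float64(0.0), np.float64(0.1), np.float64(40.0), np.float64(0.0)], [np.float64(0.0), np.float64(0.1), np.float64(40.0), np.float64(0.0)], [np.float64(0.0), np.float64(0.1), np.float64(40.0), np.float64(0.0)]]
```

View pics/m5.png

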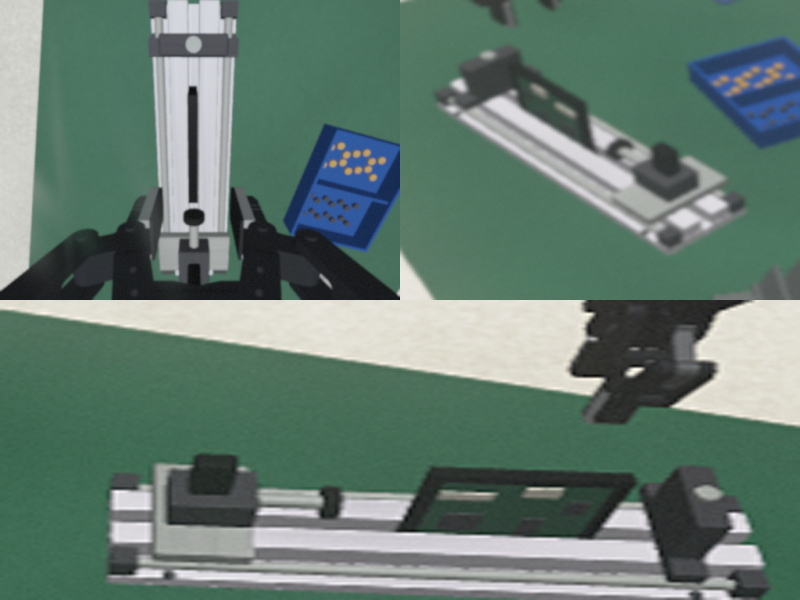

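Call:
drive_tool:
  deltas:
    - [[-35, 0.5, 8, 0], [-70, 1, 16, 0], [-105, 1.4, 24, -0.002], [-140, 1.9, 32, -0.002], [-175, 2.3, 40, -0.003]]
  jaw: 50

```text
t: 11.88
tcp_pos: [0.5589, 0.0425, 0.1651]
tool_rot: [0.618, 0.786, -0.001, -0.001]
force: [0.9, -0.3, -0.5]
finger_gap: 0.589
gripper_force: 0.0
```

Call:
drive_tool:
  deltas:
    - [[0, 0, 20, 0], [0, 0, 45, 0], [0, 0, 65, 0], [0, 0, 76, 0], [0, 0, 76, 0]]

```text
t: 12.3
tcp_pos: [0.5571, 0.044, 0.0874]
tool_rot: [0.618, 0.786, -0.002, -0.003]
force: [-1.3, 0.2, 0.6]
finger_gap: 0.584
gripper_force: 0.0
```

Call:
drive_tool:
  deltas:
    - [[0, 0, 0, 0], [0, 0, 0, 0], [0, 0, 0, 0], [0, 0, 0, 0], [0, 0, 0, 0]]
  jaw: 12
  force: 40

```text
t: 12.72
tcp_pos: [0.5584, 0.0436, 0.0918]
tool_rot: [0.618, 0.786, -0.001, -0.001]
force: [-5.0, -2.6, 3.8]
finger_gap: 0.179
gripper_force: 42.1
```

Call:
drive_tool:
  deltas:
    - [[1, -0.5, -0.5, 0], [2.5, -1, -1, 0], [5, -1, -1, 0], [7.5, -1, -1, 0], [10, -1, -1, 0]]

```text
t: 13.13
tcp_pos: [0.5568, 0.0507, 0.0918]
tool_rot: [0.618, 0.786, -0.002, 0.001]
force: [-1.0, -10.1, -6.1]
finger_gap: 0.182
gripper_force: 40.8
```

Call:
drive_tool:
  deltas:
    - [[2.5, 0, 0, 0], [5, 0, 0, 0], [7.5, 0, 0, 0], [10, 0, 0, 0], [12, 0, 0, 0]]

```text
t: 13.55
tcp_pos: [0.5539, 0.0625, 0.0918]
tool_rot: [0.618, 0.786, -0.001, 0.001]
force: [0.4, -10.4, -6.3]
finger_gap: 0.179
gripper_force: 40.8
```

Call:
drive_tool:
  deltas:
    - [[2.5, 0, 0.5, 0], [5, 0, 1, 0], [7.5, 0, 1, 0], [10, 0, 1, 0], [12, 0, 1, 0]]

```text
t: 13.97
tcp_pos: [0.5512, 0.0741, 0.0918]
tool_rot: [0.618, 0.786, -0.001, 0.002]
force: [-2.2, -10.0, 0.8]
finger_gap: 0.177
gripper_force: 41.6
```

Call:
drive_tool:
  deltas:
    - [[1.5, 0, 0, 0], [3, 0, 0, 0], [4.5, 0, 0, 0], [6, 0, 0, 0], [7.5, 0, 0, 0]]

```text
t: 14.38
tcp_pos: [0.5495, 0.0813, 0.0918]
tool_rot: [0.618, 0.786, -0.001, 0.002]
force: [-1.9, -10.2, 1.4]
finger_gap: 0.179
gripper_force: 41.7
```

Call:
drive_tool:
  deltas:
    - [[1.5, 0, 0, 0], [3, 0, 0, 0], [4.5, 0, 0, 0], [6, 0, 0, 0], [7.5, 0, 0, 0]]

```text
t: 14.8
tcp_pos: [0.5479, 0.0883, 0.0918]
tool_rot: [0.618, 0.786, -0.002, 0.002]
force: [-2.8, -11.5, 0.4]
finger_gap: 0.179
gripper_force: 41.6
```

Call:
drive_tool:
  deltas:
    - [[1.5, 0, 0, 0], [3, 0, 0, 0], [4.5, 0, 0, 0], [6, 0, 0, 0], [7.5, 0, 0, 0]]

```text
t: 15.22
tcp_pos: [0.5461, 0.0956, 0.0918]
tool_rot: [0.618, 0.786, -0.002, 0.002]
force: [-1.5, -11.9, 0.3]
finger_gap: 0.184
gripper_force: 41.6
```

Call:
drive_tool:
  deltas:
    - [[1.5, 0, 0, 0], [3, 0, 0, 0], [4.5, 0, 0, 0], [6, 0, 0, 0], [7.5, 0, 0, 0]]

```text
t: 15.63
tcp_pos: [0.5444, 0.1029, 0.0918]
tool_rot: [0.618, 0.786, -0.001, 0.002]
force: [-1.4, -12.9, 0.8]
finger_gap: 0.176
gripper_force: 41.7
```

Call:
drive_tool:
  deltas:
    - [[1, 0, 0, 0], [2, 0, 0, 0], [3, 0, 0, 0], [4, 0, 0, 0], [5, 0, 0, 0]]

```text
t: 16.05
tcp_pos: [0.5432, 0.1078, 0.0918]
tool_rot: [0.618, 0.786, -0.001, 0.002]
force: [-0.8, -11.9, 1.5]
finger_gap: 0.179
gripper_force: 41.7
```

Call:
drive_tool:
  deltas:
    - [[0.7, 0, 0, 0], [1.4, 0, 0, 0], [2.1, 0, 0, 0], [2.8, 0, 0, 0], [3.5, 0, 0, 0]]

```text
t: 16.47
tcp_pos: [0.5424, 0.1112, 0.0918]
tool_rot: [0.618, 0.786, -0.001, 0.002]
force: [0.3, -11.8, 0.6]
finger_gap: 0.178
gripper_force: 41.7
```

Call:
drive_tool:
  deltas:
    - [[0.7, 0, 0, 0], [1.4, 0, 0, 0], [2.1, 0, 0, 0], [2.8, 0, 0, 0], [3.5, 0, 0, 0]]

```text
t: 16.88
tcp_pos: [0.5416, 0.1146, 0.0918]
tool_rot: [0.618, 0.786, -0.001, 0.002]
force: [-0.1, -13.0, 0.8]
finger_gap: 0.177
gripper_force: 41.7
```

Call:
drive_tool:
  deltas:
    - [[0.5, 0, 0, 0], [1, 0, 0, 0], [1.5, 0, 0, 0], [2, 0, 0, 0], [2.5, 0, 0, 0]]

```text
t: 17.3
tcp_pos: [0.5411, 0.117, 0.0918]
tool_rot: [0.618, 0.786, -0.001, 0.002]
force: [-1.7, -13.4, 0.1]
finger_gap: 0.178
gripper_force: 41.6
```

Call:
drive_tool:
  deltas:
    - [[0.5, 0, 0, 0], [1, 0, 0, 0], [1.5, 0, 0, 0], [2, 0, 0, 0]]

```text
t: 17.63
tcp_pos: [0.5406, 0.1186, 0.0918]
tool_rot: [0.618, 0.787, -0.002, 0.002]
force: [-1.0, -14.6, 0.4]
finger_gap: 0.182
gripper_force: 41.6
```

```bash
python3 - <<'E'
from plan import *
p,s=cur();h=np.array([.5274,.1763]);e=np.array([-np.sin(.237),np.cos(.237)])
print((np.array(p[:2])-h)@e, s['force'][:2]@e)
c=cam('wrist');a=snap('wrist','w6')
q=a.mean(2)
# module top edge extent along slot & stop : project column profile along slot line at z=.113
for y in np.arange(-.0,.15,.002):
    P=np.r_[h+e*y+np.array([.0006,0]),.113];uv=proj('',P,c)[0]
    if 0<uv[1]<384:print(round(y*1e3),int(uv[0]),int(uv[1]),int(q[int(uv[1]),int(uv[0])]),end='; ')
# same for the scene camera, stop-module gap
E
```

```text
-0.05921558753880765 -13.97932779561124
0 252 140 185; 2 252 135 185; 4 253 129 184; 6 253 123 182; 8 253 118 120; 10 253 112 43; 12 253 106 42; 14 253 100 51; 16 253 94 58; 18 253 88 55; 20 253 82 59; 22 253 76 52; 24 253 69 59; 26 253 63 55; 28 253 57 55; 30 253 50 58; 32 253 44 59; 34 253 37 58; 36 253 30 60; 38 253 24 60; 40 253 17 62; 42 253 10 61; 44 253 3 59;
```

Call:
drive_tool:
  deltas:
    - [[0.4, 0, 0, 0], [0.8, 0, 0, 0], [1.2, 0, 0, 0]]

```text
t: 17.93
tcp_pos: [0.5404, 0.1195, 0.0918]
tool_rot: [0.618, 0.787, -0.002, 0.002]
force: [0.2, -14.2, 1.4]
finger_gap: 0.179
gripper_force: 41.7
```

```bash
python3 - <<'E'
from plan import *
h=np.array([.5274,.1763]);e=np.array([-np.sin(.237),np.cos(.237)]);F=[]
for i in range(5):
    a=snap('scene','c7');p,s=cur();F.append(s['force'][:2]@e)
print(np.round(F,1),(np.array(p[:2])-h)@e)
q=cv2.imread('pics/c7.png',0).astype(int);q0=cv2.imread('pics/c5.png',0).astype(int)
ex=np.array([np.cos(.237),np.sin(.237)])
# pad/plunger + module end along z=.113 line top edge (x=+.005) and z=.095 for the stop
for z,x in((.110,.004),(.09,.006)):
  for y in range(95,135,2):
    P=np.r_[h+e*y/1e3+ex*x,z];u=proj('scene',P)[0];print(y,q[int(round(u[1])),int(round(u[0]))],end=' ')
  print()
E
```

```text
[-13.4 -13.1 -12.8 -12.7 -13.3] -0.05818724946682436
95 41 97 37 99 40 101 35 103 39 105 40 107 38 109 40 111 38 113 41 115 43 117 38 119 36 121 65 123 136 125 179 127 179 129 179 131 174 133 173 
95 71 97 70 99 71 101 67 103 67 105 57 107 59 109 59 111 57 113 37 115 36 117 39 119 39 121 42 123 42 125 47 127 61 129 80 131 76 133 78
```

```bash
cat > pad.py <<'E'
from plan import *
h=np.array([.5274,.1763]);e=np.array([-np.sin(.237),np.cos(.237)]);ex=np.array([np.cos(.237),np.sin(.237)])
def prof(f,c,lo,hi,z,x=0.0006):
    q=cv2.imread(f,0).astype(np.float32);ys=np.arange(lo,hi,.0005)
    P=np.array([np.r_[h+e*y+ex*(x+dx),z] for y in ys for dx in(-.002,-.001,0,.001,.002)]);uv=proj('',P,c).astype(np.float32)
    v=cv2.remap(q,uv[:,0].reshape(-1,1),uv[:,1].reshape(-1,1),cv2.INTER_LINEAR).reshape(-1,5).mean(1)
    return ys,v,uv
E
python3 - <<'E'
from pad import *
import pickle
p,s=cur();c=cam('wrist');snap('wrist','w8');pickle.dump(c,open('w8.pkl','wb'))
K,rv,t=c
# camera for w5: same tool->camera transform, TCP pose then (.5179,.2137,.21,phi .2351)
def T(p): 
    m=np.eye(4);f=p[3];m[:3,:3]=np.c_[[-np.sin(f),np.cos(f),0],[np.cos(f),np.sin(f),0],[0,0,-1]];m[:3,3]=p[:3];return m
w=pickle.load(open('w4.pkl','rb'));W=np.eye(4);W[:3,:3]=cv2.Rodrigues(w[1])[0];W[:3,3]=w[2]
X=W@T([.5212,.206,.1607,.2398])@np.linalg.inv(T([.5179,.2137,.21,.2351]))
c5=(K,cv2.Rodrigues(X[:3,:3])[0],X[:3,3])
for f,cc,lo,hi in(('pics/w5.png',c5,-.11,-.03),('pics/w8.png',c,-.03,.03)):
    ys,v,uv=prof(f,cc,lo,hi,.079);print(f,uv[0],uv[-1]);print([(round(1e3*y,1),int(b)) for y,b in zip(ys[::2],v[::2])])
print(np.round(p,4),'travel',(np.array(p[:2])-[.5584,.0436])@e)
E
```

```text
pics/w5.png [249.51988 325.04794] [253.59761 252.41501]
[(np.float64(-110.0), 79), (np.float64(-109.0), 76), (np.float64(-108.0), 71), (np.float64(-107.0), 61), (np.float64(-106.0), 52), (np.float64(-105.0), 47), (np.float64(-104.0), 44), (np.float64(-103.0), 42), (np.float64(-102.0), 55), (np.float64(-101.0), 74), (np.float64(-100.0), 98), (np.float64(-99.0), 120), (np.float64(-98.0), 134), (np.float64(-97.0), 140), (np.float64(-96.0), 142), (np.float64(-95.0), 143), (np.float64(-94.0), 143), (np.float64(-93.0), 142), (np.float64(-92.0), 143), (np.float64(-91.0), 144), (np.float64(-90.0), 143), (np.float64(-89.0), 142), (np.float64(-88.0), 143), (np.float64(-87.0), 146), (np.float64(-86.0), 148), (np.float64(-85.0), 150), (np.float64(-84.0), 149), (np.float64(-83.0), 149), (np.float64(-82.0), 148), (np.float64(-81.0), 148), (np.float64(-80.0), 148), (np.float64(-79.0), 149), (np.float64(-78.0), 152), (np.float64(-77.0), 156), (np.float64(-76.0), 159), (np.float64(-75.0), 161), (np.float64(-74.0), 161), (np.float64(-73.0), 161), (np.float64(-72.0), 159), (np.float64(-71.0), 155), (np
[... 1907 characters left out ...]
 (np.float64(3.0), 176), (np.float64(4.0), 130), (np.float64(5.0), 48), (np.float64(6.0), 41), (np.float64(7.0), 42), (np.float64(8.0), 41), (np.float64(9.0), 42), (np.float64(10.0), 41), (np.float64(11.0), 44), (np.float64(12.0), 51), (np.float64(13.0), 51), (np.float64(14.0), 52), (np.float64(15.0), 53), (np.float64(16.0), 52), (np.float64(17.0), 53), (np.float64(18.0), 55), (np.float64(19.0), 54), (np.float64(20.0), 54), (np.float64(21.0), 55), (np.float64(22.0), 56), (np.float64(23.0), 57), (np.float64(24.0), 57), (np.float64(25.0), 55), (np.float64(26.0), 54), (np.float64(27.0), 55), (np.float64(28.0), 56), (np.float64(29.0), 56)]
[0.5404 0.1196 0.0918 0.2394] travel 0.07808176299922992
```

Call:
drive_tool:
  deltas:
    - [[0.3, 0, 0, 0]]

```text
t: 18.32
tcp_pos: [0.5404, 0.1197, 0.0918]
tool_rot: [0.618, 0.786, -0.002, 0.002]
force: [0.4, -14.9, 0.2]
finger_gap: 0.178
gripper_force: 41.7
```

Call:
drive_tool:
  deltas:
    - [[0.3, 0, 0, 0]]

```text
t: 18.4
tcp_pos: [0.5403, 0.12, 0.0918]
tool_rot: [0.618, 0.787, -0.002, 0.002]
force: [-1.6, -14.4, 0.6]
finger_gap: 0.176
gripper_force: 41.7
```

Call:
drive_tool:
  deltas:
    - [[0.3, 0, 0, 0]]

```text
t: 18.48
tcp_pos: [0.5403, 0.1203, 0.0918]
tool_rot: [0.618, 0.787, -0.002, 0.002]
force: [-1.0, -14.1, 0.1]
finger_gap: 0.182
gripper_force: 41.7
```

Call:
drive_tool:
  deltas:
    - [[0.3, 0, 0, 0]]

```text
t: 18.57
tcp_pos: [0.5402, 0.1205, 0.0918]
tool_rot: [0.618, 0.787, -0.002, 0.002]
force: [-0.7, -15.0, 0.8]
finger_gap: 0.183
gripper_force: 41.7
```

Call:
drive_tool:
  deltas:
    - [[0.4, 0, 0, 0]]

```text
t: 18.65
tcp_pos: [0.5401, 0.1208, 0.0918]
tool_rot: [0.618, 0.787, -0.002, 0.002]
force: [0.5, -15.6, 1.0]
finger_gap: 0.176
gripper_force: 41.7
```

Call:
drive_tool:
  deltas:
    - [[0.4, 0, 0, 0]]

```text
t: 18.73
tcp_pos: [0.54, 0.1212, 0.0918]
tool_rot: [0.618, 0.787, -0.002, 0.002]
force: [-1.1, -14.6, 0.3]
finger_gap: 0.178
gripper_force: 41.7
```

```bash
python3 - <<'E'
from pad import *
p,s=cur();c=cam('wrist');snap('wrist','w9')
ys,v,uv=prof('pics/w9.png',c,-.03,.02,.079);i=np.where(np.diff(v<110))[0];print(ys[i],s['force'][:2]@e,(np.array(p[:2])-[.5584,.0436])@e)
E
```

```text
[-0.0265  0.004 ] -13.93178082065508 0.07975577229909624
```

Call:
drive_tool:
  deltas:
    - [[0, 0, 0, 0], [0, 0, 0, 0], [0, 0, 0, 0], [0, 0, 0, 0]]
  jaw: 45

```text
t: 19.12
tcp_pos: [0.5397, 0.1254, 0.0913]
tool_rot: [0.618, 0.786, 0.001, 0.001]
force: [0.2, -0.6, 0.3]
finger_gap: 0.525
gripper_force: 0.0
```

Call:
drive_tool:
  deltas:
    - [[0, 0, -8, 0], [0, 0, -25, 0], [0, 0, -50, 0], [0, 0, -80, 0], [0, 0, -100, 0]]

```text
t: 19.53
tcp_pos: [0.54, 0.1254, 0.1936]
tool_rot: [0.618, 0.786, 0.001, 0.001]
force: [1.4, -0.9, -0.2]
finger_gap: 0.527
gripper_force: 0.0
```

```bash
python3 - <<'E'
from pad import *
from fit import C
a=snap('side','s10');snap('scene','c10');p,s=cur();c=cam('wrist');snap('wrist','w10')
print(np.round(p,4),s['t'],s['force'].round(1))
ys,v,uv=prof('pics/w10.png',c,-.05,.15,.079);i=np.where(np.diff(v<110))[0];print(uv[0],uv[-1],ys[i])
# module top line at z=.113, stop
ys,v,uv=prof('pics/w10.png',c,-.01,.15,.113);print(v[::6].astype(int).tolist())
q=cv2.imread('pics/w10.png',0).astype(int);
for y in(.03,.06,.09):
    u=proj('',np.r_[h+e*y+ex*.0006,.113],c)[0].round().astype(int);print(u,q[u[1],u[0]-18:u[0]+19].tolist() if 0<=u[1]<384 else '')
E
```

```text
[ 0.5274  0.1763  0.2429 -0.1366]
[[-0.3, 0.8], [-0.5, 0.5], [-1.3, 0.2], [-0.8, -0.4], [-0.2, 3.1], [-0.1, 2.2], [-1.1, 0.7], [-0.2, 0.8]]
[ 0.5661 -0.1679 -0.3378]
[[-0.2, -0.8], [-0.7, -0.3], [0.1, -0.8], [0.4, -1.2], [-2.3, 0.3], [-2.5, -0.1], [-0.7, -0.3], [-2.5, 2.1], [3.6, -3.9], [2.3, -2.4]]
slot [[0.51945279 0.20837383 0.013     ]] pad [[0.54221021 0.11651556 0.065     ]] handle [[0.56024582 0.04371641 0.1       ]]
module top mid [[ 0.60283082 -0.18084857  0.1141061 ]] topleft [[ 0.5984858  -0.17932226  0.11605319]] topright [[ 0.60717584 -0.18237488  0.11215901]]
[0.542  0.1255 0.1951 0.2388] 19.6333 [ 0.2  0.8 -0. ]
[244.29085 180.83405] [ 249.16803 -130.09637] [-0.0275  0.004 ]
[175, 176, 176, 176, 176, 176, 68, 41, 47, 54, 55, 54, 55, 57, 55, 57, 57, 57, 57, 59, 59, 58, 59, 58, 58, 59, 59, 58, 0, 0, 0, 0, 0, 0, 0, 0, 0, 0, 0, 0, 0, 0, 0, 0, 0, 0, 0, 0, 0, 0, 0, 0, 0, 0]
[246  74] [208, 207, 208, 209, 209, 210, 208, 206, 187, 147, 95, 63, 57, 55, 56, 53, 59, 57, 58, 55, 59, 56, 60, 91, 125, 152, 169, 189, 202, 205, 204, 204, 205, 205, 206, 208, 209]
[246  22] [210, 210, 211, 211, 210, 210, 210, 204, 181, 130, 74, 58, 60, 56, 58, 59, 59, 60, 55, 61, 59, 59, 60, 69, 101, 139, 169, 189, 199, 205, 205, 205, 207, 208, 210, 212, 211]
[246 -36]
```

```bash
python3 -c "
from station import manip;print(manip.sign_off())"
```

```text
the job is handed in; nothing more can be done
None
```

The job is handed in at about 20 s of the 61 s: the module stands upright on the slot floor, pushed home against the end stop. The jaw held its place after release, with the pad about 5 mm in by force and wrist-camera estimates (individual readings ran from about 3.5 to 5.5 mm).

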